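# Rock the jammed clothes peg out of the bottle

### The arm

A 6-joint arm with a two-finger parallel gripper is mounted at the origin on the work surface. World frame = base frame: x ahead of the robot, y to its left, z up, the work surface at z = 0. Lengths are in m, angles in rad, forces in N, time in s.
With the tool pointing down it reaches from about 0.35 to 0.775 m from the base axis. Payload 7.3 kg.
Tool frame: the origin (TCP) lies at the very end of the fingers, on their centre line; the grasp point (between the pads) lies 19 mm behind it; z points along the fingers, y is the line along which they close (so a half turn about z gives the same grasp; the last joint's range is limited). The gripper opens to 92 mm and grips with 3 to 60 N. Pads are 19 mm wide; open, the fingers measure 130 mm over their backs; the gripper's body (75 mm by 190 mm) begins 47 mm behind the grasp point.
Start: joints at [1.105, 0.342, 1.524, -0, 1.275, -0.146], TCP at [0.165, 0.498, 0.227] pointing down, gripper open.
Joint ranges: [-2.53, 2.53], [-0.77, 2.02], [0.04, 2.7], [-1, 4.14], [0.28, 2.66], [-3.11, 3.11]. Speed limits (rad/s): [2.57, 2.57, 3.14, 3.14, 3.14, 3.14].

### API

Orientations are given as [roll, pitch, yaw] about the fixed x, y, z axes, in that order (R = Rz(yaw) Ry(pitch) Rx(roll)).
In Python, from cell import robot gives the robot as it stands.
- The arm moves only by the tool apply_moves, never from a script. Its argument "motion" is text: rows parted by semicolons, each of 7 numbers parted by spaces: the opening in per cent of the stroke, from 0 (shut) to 100 (fully open), then the shift along the tool's x, y, z in cm, then the turn, a rotation vector about the tool's x, y, z in rad. A call has 1 to 20 rows; each row shifts and turns the commanded pose from where the row before left it, along the tool's axes as they then stand; what a row does not reach is not made up. A row lasts 1/8 s, in which the tool goes at most 62.5 mm and 10.7 degrees, less where a joint would pass 70% of its speed; a pose out of reach is approached as far as the arm can. A call with a gripper value outside its range is refused whole. The fingers move at their own pace and stop on an object; "force" is the grip in N (left out, the last holds). Time passes only in rows, so rows that do not move let the fingers close. It gives the time, the measured TCP pose, the force, the opening and the grip force at its end, in the units of the state.
- robot.observe(): the state, without advancing time (a new reading comes with each control period).
- robot.read_camera(name): name is "scene" or "top"; returns a dict with "img" (420x560x3 uint8, red, green, blue), "fovy" (degrees; the focal length in pixels is half the picture's height over the tangent of half this angle, whatever the lens; pixels are square), "cx", "cy" (the principal point, pixels), "R" (3x3) and "t" (3): a world point X has camera coordinates R X + t. Camera axes: x right, y down, z forward; pixel columns grow to the right and rows downward; lengths in m; the calibration is good to about 2 mm. A picture is of the moment at which its call begins. There is no depth.
- robot.hand_in(): hands the job in; it is judged then, once.
Trained networks look in a picture, given as the dict that the camera call returned (one of the last four; its "shot" number tells which), for a name from the list of things; names that differ only in an ending like _2 or _b are one class to them, and where a whole thing is asked for, a point or a joint stands for the part that bears it (a point fixed in the world has none). Each returns a list of dicts, best first, with "score" (0 to 1); they miss things now and then, are a little off and sometimes report something else, mostly with a low value. They report only what shows in the picture. A call takes as long as a camera call.
- robot.search_frame(target, picture): "centre" ([x, y, z] in m, in world coordinates, good to about 4 mm: the middle of the surface that is visible of it).
- robot.trace(target, picture): "pixels" (420x560 bool, what is visible of it).
The state is a dict: "time": time; "qpos": joint angles; "qvel": joint speeds; "joint_efforts": joint torques, N m; "tool_pos": TCP position; "tool_rot": TCP orientation; "contact_force": force on the tool from outside, world axes, zero at the start; "torque": the same for the moment, N m; "opening": finger opening in m; "grip_force": force on a finger pad.
Only numpy, scipy, OpenCV 4.12 (cv2) and the standard library are available. Lean on these libraries where they do the work, as an engineer would, in place of code of your own. Each camera call takes 0.05 s, during which the arm holds its last target. There are 200 camera calls.

### The job

A wooden clothes peg is jammed across the inside of the neck of the clear bottle that hangs neck-down in the tipping stand. Slide the drip pan in between the stand's legs so that it lies centred under the bottle's mouth, then rock the bottle well over from side to side until the peg drops out into the pan. Do not touch the peg or disturb the other things on the table, and leave the bottle hanging straight neck-down over the pan with the peg in it.

Things in the scene. Friction and masses are not known exactly. Their poses are not given: they have to be found in the camera images.
- pivot (a point): Tipping stand, bolted down: middle of its level pivot axis, 190 mm up. x = pivot axis (roughly away from the robot), y = the way the bottle swings (roughly left), z up. At x = +-86 mm stand A-frames of 12 mm rod on foot bars 30 mm wide, 6 mm high, 190 mm long (along y). Between them a lane 140 mm wide runs along y under the bottle, bare table, open at both ends.
- bottle (a joint): Tilt of the bottle (rad): 0 = straight neck-down, positive = bar towards the stand's -y, mouth towards +y; stops at +-1.15. The pivot is stiff: it stays where left and needs 0.15 N m, 1 to 2 N at the bar. Clear flat bottle, 120 mm wide (y), 60 deep (x), its base 72 mm above the pivot, its mouth 101 mm below; inside, 45-degree shoulders lead from 112 mm to a neck of 36 mm bore.
- bar (a point): Middle of the black handle bar over the bottle's upturned base: round, 14 mm thick, along the pivot axis (x), 128 mm from the pivot (318 mm over the table when the bottle hangs straight). It moves on an arc with the bottle and its axes turn with it. 68 mm of bar are free between the two flat arms that carry it, 49 mm between bar and base.
- mouth (a point): Centre of the bottle's open mouth, 48 mm wide outside, 101 mm from the pivot; 89 mm over the table when the bottle hangs straight.
- peg_mid (a point): Centre of the wooden clothes peg, 76 x 12 x 11 mm, 15 g, y = its length. It starts wedged across the funnel inside the neck, along the bottle's width. A tilt to one side only shifts it; slow swings (1 to 2 s) from 0.9 rad or more on one side to as much on the other turn it end-on and it slides out late in a swing, mostly the second or third, and lands up to 90 mm from below the pivot.
- pan_mid (a point): Drip pan, a loose open steel pan 110 x 220 mm (y = its length, z up), walls 32 mm high and 3 mm thick, about 0.3 kg: the middle of its floor, 3 mm above the table.
- pan_grip (a point): Middle of the pan's black handle: a level bar 18 mm wide (pan's x) and 105 mm long (pan's y), underside 18 mm and top 32 mm above the table, on the pan's +y end; this point is 165 mm from the pan's middle and 25 mm above the table. At the start the pan lies to the stand's left (+y), its handle pointing away from the stand.
- cup_mid (a point): Bystander: blue open dosing cup, 64 mm wide, 60 mm high, beside the stand; this is its centre.
- brush_mid (a point): Bystander: wooden scrubbing brush 130 x 52 mm, 57 mm high, on the robot's side of the stand; this point is 20 mm above the table.
- tub_mid (a point): Bystander: low round tub with a white lid, 102 mm wide, 54 mm high, near the robot on the left; this is its centre.
- jug_mid (a point): Bystander: white detergent jug with a blue cap, 78 x 128 mm, 222 mm high, beyond the stand; this point is 75 mm above the table.
- carton_mid (a point): Bystander: cardboard powder carton, 70 x 145 mm, 185 mm high, beyond the stand; this is its centre.
- spray_mid (a point): Bystander: white spray bottle, 76 mm wide, 206 mm high, beyond the stand; this point is 82 mm above the table.
- pegbox_mid (a point): Bystander: open grey box of clothes pegs, 105 x 145 mm, 60 mm high, to the right; this is its centre.

How it is judged:
On the way, in this order (a step that is already met when the one before it is completed fails the run):
1. the pan lies flat under the bottle's mouth, centred between the stand's legs, while the peg is still in the bottle (x of pan_mid in the frame of pivot between -0.03 and 0.03 m and y of pan_mid in the frame of pivot between -0.045 and 0.045 m and height (world z) of pan_mid below 0.012 m and height (world z) of peg_mid above 0.08 m), for 0.2 s.
2. the bottle is rocked well over, the pan being in place and the peg still in the bottle (all of step 1 and (value of joint bottle above 0.35 rad or value of joint bottle below -0.35 rad)).
3. the peg has dropped out of the bottle into the pan (x of peg_mid in the frame of pan_mid between -0.055 and 0.055 m and y of peg_mid in the frame of pan_mid between -0.11 and 0.11 m and height (world z) of peg_mid below 0.05 m), for 0.2 s.
At the end, for the whole second after the job is handed in: The peg lies inside the drip pan; the pan lies flat on the table under the bottle, its middle within 30 mm across and 45 mm along of the point below the pivot; the bottle hangs neck-down within 0.2 rad (11 degrees) of straight and still (all of step 3 and x of pan_mid in the frame of pivot between -0.03 and 0.03 m and y of pan_mid in the frame of pivot between -0.045 and 0.045 m and height (world z) of pan_mid below 0.012 m and value of joint bottle between -0.2 and 0.2 rad and velocity of joint bottle between -0.1 and 0.1 rad/s); the robot touches nothing.
It fails at once if the fingers touch the peg (contact force between peg and the fingers above 0.3 N).
It fails at once if another thing on the table is shifted by more than 30 mm (distance of any of cup_mid, brush_mid, tub_mid, jug_mid, carton_mid, spray_mid, pegbox_mid from where it was at the start of the episode above 0.03 m).
It also fails if it takes over 69 s, if anything falls off the work surface, if the arm or the gripper's body presses on something with over 40 N, if the wrist force passes 120 N, or if a joint passes its speed limit or range.

## Working session

There is one attempt and no reset: what is moved stays moved. The work goes in short steps, Python scripts to look and compute and a tool call to move; the robot and the scene stay as the last step left them, time stands still between calls to the robot, and variables do not carry over. Pictures are saved under pics/ and viewed, at most 10 in all, crops included, and the job is handed in when it is done.

Besides the shell and the picture viewer there is one more tool, called after ">>>" as name(argument=value, ...) on one line, values as JSON. apply_moves: Moves the arm, as the interface text tells. Its arguments: {"type":"object","properties":{"motion":{"type":"string"},"force":{"type":"number"}},"required":["motion"]}

```bash
mkdir -p pics; ls; cat > h.py <<'E'
from cell import robot
import numpy as np, cv2
def px(c,X):
    f=210/np.tan(np.radians(c['fovy'])/2); p=c['R']@np.array(X)+c['t']; return np.array([c['cx']+f*p[0]/p[2], c['cy']+f*p[1]/p[2]])
def ray(c,u,v,z):
    R=np.array(c['R']);t=np.array(c['t']);f=210/np.tan(np.radians(c['fovy'])/2)
    d=R.T@np.array([(u-c['cx'])/f,(v-c['cy'])/f,1]); o=-R.T@t
    return o+d*(z-o[2])/d[2]
def save(c,n): cv2.imwrite('pics/'+n,cv2.cvtColor(np.ascontiguousarray(c['img']),cv2.COLOR_RGB2BGR))
E
python3 - <<'E'
from h import *
np.set_printoptions(precision=3,suppress=True)
for n in('scene','top'):
    c=robot.read_camera(n); save(c,n+'0.png'); print(n,c['fovy'],-np.array(c['R']).T@c['t'])
    for t in 'bottle bar mouth peg_mid pan_mid pan_grip cup_mid brush_mid tub_mid jug_mid carton_mid spray_mid pegbox_mid'.split():
        print(t,[(np.array(d['centre']),round(d['score'],2)) for d in robot.search_frame(t,c)[:2]])
s=robot.observe(); print(s['time'],s['tool_pos'],s['tool_rot'],s['opening'])
E
```

```text
pics
scene 43.3144115812901 [1.714 0.205 1.239]
bottle [(array([ 0.589, -0.154,  0.228]), 0.81), (array([0.539, 0.222, 0.005]), 0.72)]
bar [(array([ 0.587, -0.148,  0.231]), 0.58)]
mouth [(array([ 0.581, -0.152,  0.23 ]), 0.87)]
peg_mid []
pan_mid [(array([0.538, 0.221, 0.006]), 0.91)]
pan_grip [(array([0.539, 0.224, 0.006]), 0.65)]
cup_mid []
brush_mid []
tub_mid [(array([0.342, 0.191, 0.051]), 0.66)]
jug_mid [(array([ 0.802, -0.093,  0.141]), 0.79), (array([0.539, 0.22 , 0.004]), 0.51)]
carton_mid [(array([ 0.742, -0.288,  0.128]), 0.65)]
spray_mid [(array([0.785, 0.095, 0.125]), 0.58), (array([ 0.589, -0.148,  0.201]), 0.32)]
pegbox_mid [(array([ 0.376, -0.39 ,  0.034]), 0.79)]
top 55.782127876284164 [ 0.492 -0.019  1.186]
bottle [(array([ 0.554, -0.159,  0.262]), 0.74), (array([ 0.557, -0.152,  0.203]), 0.71)]
bar [(array([ 0.555, -0.158,  0.263]), 0.6), (array([0.321, 0.189, 0.055]), 0.24)]
mouth [(array([ 0.557, -0.155,  0.263]), 0.88)]
peg_mid [(array([ 0.369, -0.394,  0.023]), 0.48)]
pan_mid [(array([0.54 , 0.218, 0.004]), 0.68), (array([ 0.7  , -0.29 ,  0.181]), 0.66)]
pan_grip [(array([ 0.544,  0.218, -0.002]), 0.76)]
cup_mid [(array([ 0.576, -0.346,  0.029]), 0.82), (array([ 0.754, -0.097,  0.151]), 0.3)]
brush_mid [(array([ 0.352, -0.117,  0.037]), 0.91)]
tub_mid [(array([0.319, 0.189, 0.057]), 0.9), (array([0.542, 0.217, 0.   ]), 0.64)]
jug_mid [(array([ 0.755, -0.098,  0.151]), 0.74)]
carton_mid [(array([ 0.7  , -0.29 ,  0.186]), 0.82)]
spray_mid [(array([0.75 , 0.088, 0.134]), 0.86)]
pegbox_mid [(array([ 0.369, -0.393,  0.022]), 0.84), (array([ 0.555, -0.156,  0.265]), 0.15)]
1.4 [0.165 0.498 0.227] [ 3.142 -0.     2.822] 0.09158405745250929
```

View pics/top0.png

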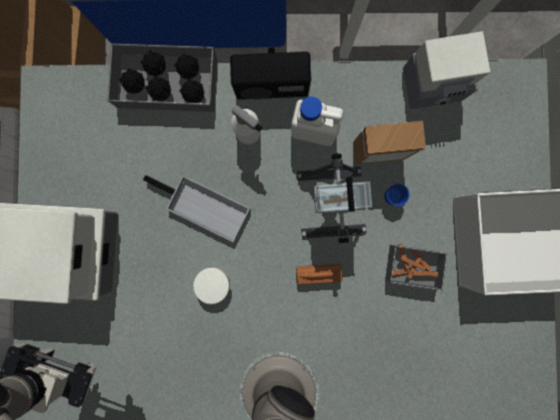

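View pics/scene0.png

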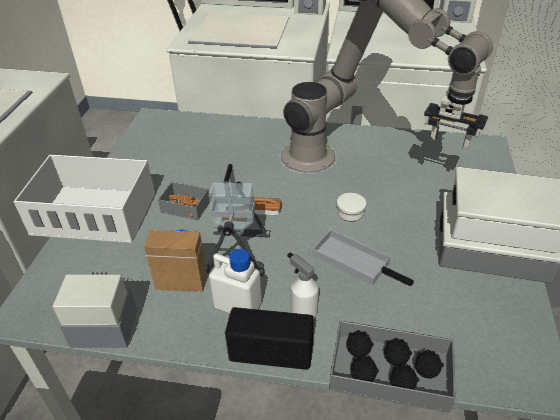

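The top view shows the pan at about (209,212) with its handle up-left at (160,186), and the stand at about (335,200) with the bar at (351,193). I'll zoom in on both.

```bash
python3 - <<'E'
from h import *
c=robot.read_camera('top'); im=cv2.cvtColor(c['img'],cv2.COLOR_RGB2BGR)
a=cv2.resize(im[150:250,280:413],(798,600),interpolation=cv2.INTER_CUBIC)
cv2.imwrite('pics/st.png',a)
m=robot.trace('pan_mid',c)
for d in m[:3]:
    p=d['pixels'].astype(np.uint8); print(d['score'],p.sum(),cv2.minAreaRect(cv2.findNonZero(p)))
b=cv2.resize(im[165:255,135:255],(800,600),interpolation=cv2.INTER_CUBIC)
cv2.imwrite('pics/pan.png',b)
E
```

```text
0.75 3137 ((192.88807678222656, 201.00167846679688), (109.8554458618164, 38.80980682373047), 25.70995330810547)
0.73 1064 ((211.5, 285.0), (36.0, 35.0), 90.0)
```

View pics/st.png

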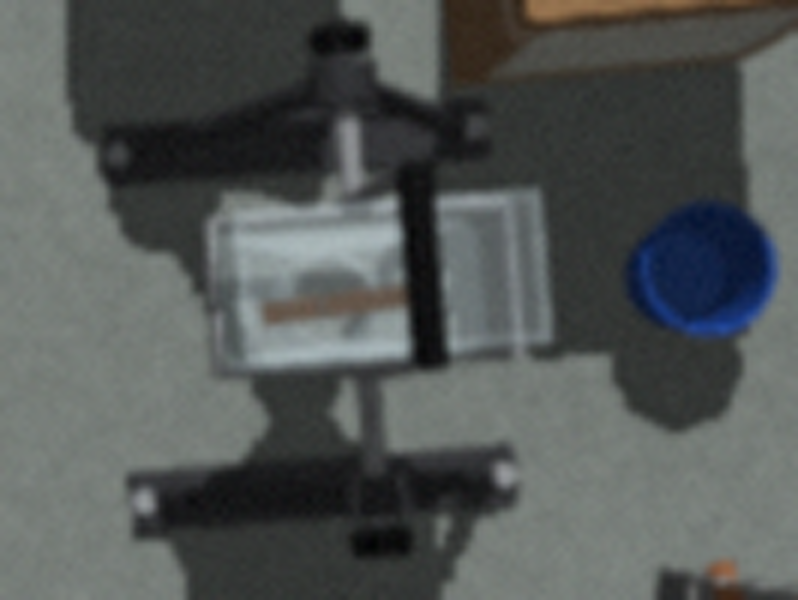

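View pics/pan.png

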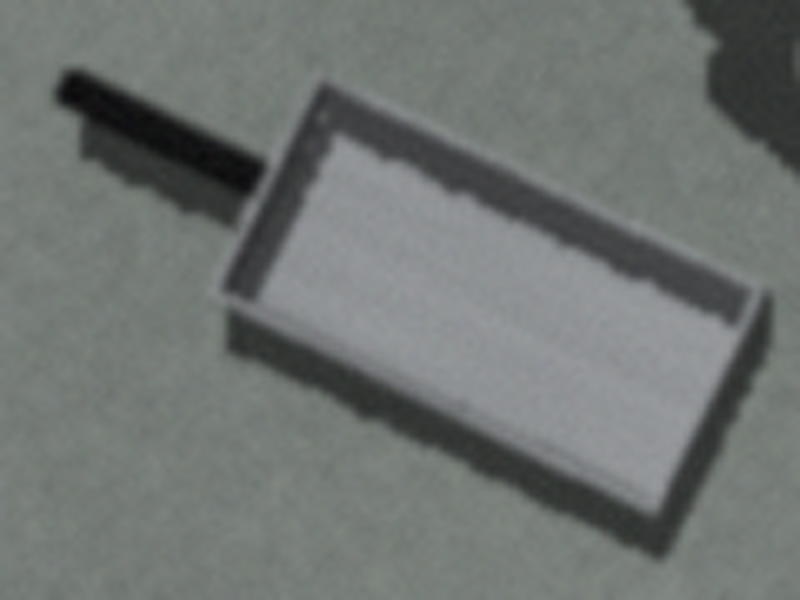

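```bash
python3 - <<'E'
from h import *
np.set_printoptions(precision=4,suppress=True)
c=robot.read_camera('top')
S=lambda u,v,z: ray(c,280+u/6.,150+v/6.,z)[:2]
P=lambda u,v,z: ray(c,135+u/6.667,165+v/6.667,z)[:2]
a=[S(133,508,.006),S(518,475,.006),S(105,157,.006),S(490,125,.006)]
print('foot',a, np.linalg.norm(a[0]-a[1]),np.linalg.norm(a[2]-a[3]),np.linalg.norm((a[0]+a[1]-a[2]-a[3])/2))
piv=sum(a)/4; ax=(a[2]+a[3]-a[0]-a[1])/2; ly=(a[0]+a[2]-a[1]-a[3])/2
print('piv',piv,'yaw x',np.arctan2(ax[1],ax[0]),'yaw y-90',np.arctan2(ly[1],ly[0])-np.pi/2)
print('axle ends z=.19',S(338,35,.19),S(382,545,.19),(S(338,35,.19)+S(382,545,.19))/2)
b0,b1=S(415,165,.318),S(430,365,.318); print('bar',b0,b1,(b0+b1)/2)
r=[P(*q,.032) for q in((325,82),(762,290),(660,512),(220,293))]
print('rim',r,[np.linalg.norm(r[i]-r[(i+1)%4]) for i in range(4)]); m=sum(r)/4
h0,h1=P(65,85,.032),P(258,177,.032); print('pan',m,'handle',h0,h1,'grip',(h0+h1)/2,np.linalg.norm(h0-h1),np.linalg.norm((h0+h1)/2-m))
d=(h0-m);print('pan yaw y-axis-90',np.arctan2(d[1],d[0])-np.pi/2)
for t in ('cup_mid','carton_mid','brush_mid','jug_mid'):
    print(t,np.array(robot.search_frame(t,c)[0]['centre']))
E
```

```text
foot [array([ 0.4623, -0.0687]), array([ 0.4783, -0.2575]), array([ 0.6364, -0.0557]), array([ 0.6512, -0.2459])] 0.18950170568754263 0.19078301705293993 0.17390353789049795
piv [ 0.5571 -0.1569] yaw x 0.07089929357369454 yaw y-90 0.08118219930958048
axle ends z=.19 [ 0.6646 -0.1477] [ 0.4515 -0.1639] [ 0.5581 -0.1558]
bar [ 0.5946 -0.1586] [ 0.5218 -0.1632] [ 0.5582 -0.1609]
rim [array([0.6318, 0.2794]), array([0.5393, 0.086 ]), array([0.4424, 0.1305]), array([0.5387, 0.3253])] [np.float64(0.21444799168757175), np.float64(0.10657343943119454), np.float64(0.21724445485800628), np.float64(0.10375154044801162)]
pan [0.538  0.2053] handle [0.6311 0.3955] [0.5898 0.3089] grip [0.6104 0.3522] 0.09593721860288515 0.1637741458353477
pan yaw y-axis-90 -0.45488984294737245
cup_mid [ 0.5765 -0.3467  0.0262]
carton_mid [ 0.7006 -0.2892  0.1857]
brush_mid [ 0.3528 -0.1162  0.0397]
jug_mid [ 0.7546 -0.0969  0.1508]
```

The numbers check out:
- **Stand:** the foot bars measure 190 mm and sit 174 mm apart.
- **Pan:** about 107 x 217 mm, with the grip 164 mm from its middle.
- **Bottle:** hanging straight.

I'll turn the tool first, then move above the handle.

>>> apply_moves(motion="60 0 0 0 0 0 0.17;60 0 0 0 0 0 0.17;60 0 0 0 0 0 0.17;60 0 0 0 0 0 0.17;60 0 0 0 0 0 0.17;60 0 0 0 0 0 0.17;60 0 0 0 0 0 0.17;60 0 0 0 0 0 0.17;60 0 0 0 0 0 0.17;60 0 0 0 0 0 0.168;60 0.61 4.65 0.5 0 0 0;60 0.61 4.65 0.5 0 0 0;60 0.61 4.65 0.5 0 0 0;60 0.61 4.65 0.5 0 0 0;60 0.61 4.65 0.5 0 0 0;60 0.61 4.65 0.5 0 0 0;60 0.61 4.65 0.5 0 0 0;60 0.61 4.65 0.5 0 0 0;60 0.61 4.65 0.5 0 0 0;60 0.61 4.65 0.5 0 0 0")

```text
time: 4.25
tool_pos: [0.6121, 0.3518, 0.1765]
tool_rot: [-3.141, -0.0, 1.124]
contact_force: [1.2, -0.5, 0.3]
opening: 0.0549
grip_force: 0.0
```

>>> apply_moves(motion="60 0 0 4 0 0 0;60 0 0 4 0 0 0;60 0 0 4 0 0 0;60 0 0 2.5 0 0 0;60 0 0 1.8 0 0 0;60 0 0 0 0 0 0;0 0 0 0 0 0 0;0 0 0 0 0 0 0;0 0 0 0 0 0 0;0 0 0 0 0 0 0;0 0 0 0 0 0 0;0 0 0 0 0 0 0", force=25)

```text
time: 5.75
tool_pos: [0.6107, 0.3526, 0.0142]
tool_rot: [3.142, -0.001, 1.124]
contact_force: [-1.7, 0.4, 3.7]
opening: 0.0179
grip_force: 25.0
```

>>> apply_moves(motion="0 -1.9 -0.66 0 0 0 -0.087;0 -1.83 -0.83 0 0 0 -0.087;0 -1.75 -0.98 0 0 0 -0.087;0 -1.66 -1.13 0 0 0 -0.087;0 -1.56 -1.27 0 0 0 -0.087;0 -1.44 -1.4 0 0 0 -0.087;0 0 0 0 0 0 0;0 0 0 0 0 0 0")

```text
time: 6.75
tool_pos: [0.5258, 0.2667, 0.0138]
tool_rot: [-3.141, 0.001, 1.644]
contact_force: [-2.5, -4.0, 3.7]
opening: 0.0177
grip_force: 25.0
```

```bash
python3 - <<'E'
from h import *
c=robot.read_camera('top'); im=cv2.cvtColor(c['img'],cv2.COLOR_RGB2BGR)
cv2.imwrite('pics/al.png',cv2.resize(im[145:250,220:360],(800,600),interpolation=cv2.INTER_CUBIC))
E
```

```text
(no output)
```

View pics/al.png

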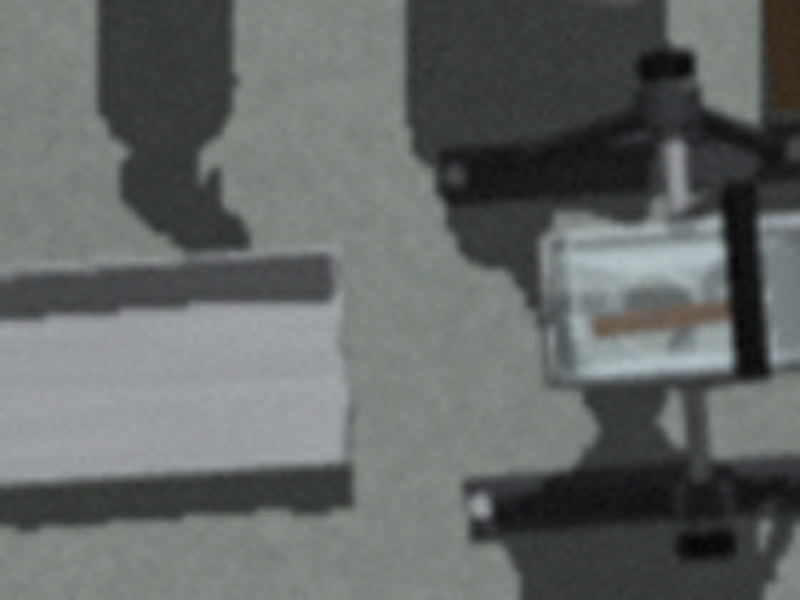

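The pan is aligned with the lane: front edge at (338,250) to (347,465), between the foot bars at (440,200) and (470,480). It sits about 4 mm towards the near side, so I'll nudge it while sliding in.

>>> apply_moves(motion="0 -2 0.1 0 0 0 0;0 -2.5 0.1 0 0 0 0;0 -2.5 0.1 0 0 0 0;0 -2.5 0 0 0 0 0;0 -2.5 0 0 0 0 0;0 -2.5 0 0 0 0 0;0 -2.5 0 0 0 0 0;0 -2.5 0 0 0 0 0;0 -2.5 0 0 0 0 0;0 -2 0 0 0 0 0;0 -1.5 0 0 0 0 0;0 0 0 0 0 0 0;0 0 0 0 0 0 0")

```text
time: 8.43
tool_pos: [0.5486, 0.0121, 0.0139]
tool_rot: [3.14, 0.001, 1.645]
contact_force: [1.1, -3.2, 3.9]
opening: 0.0179
grip_force: 25.0
```

```bash
python3 - <<'E'
from h import *
c=robot.read_camera('top'); im=cv2.cvtColor(c['img'],cv2.COLOR_RGB2BGR)
cv2.imwrite('pics/in.png',cv2.resize(im[145:250,270:410],(800,600),interpolation=cv2.INTER_CUBIC))
E
```

```text
(no output)
```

View pics/in.png

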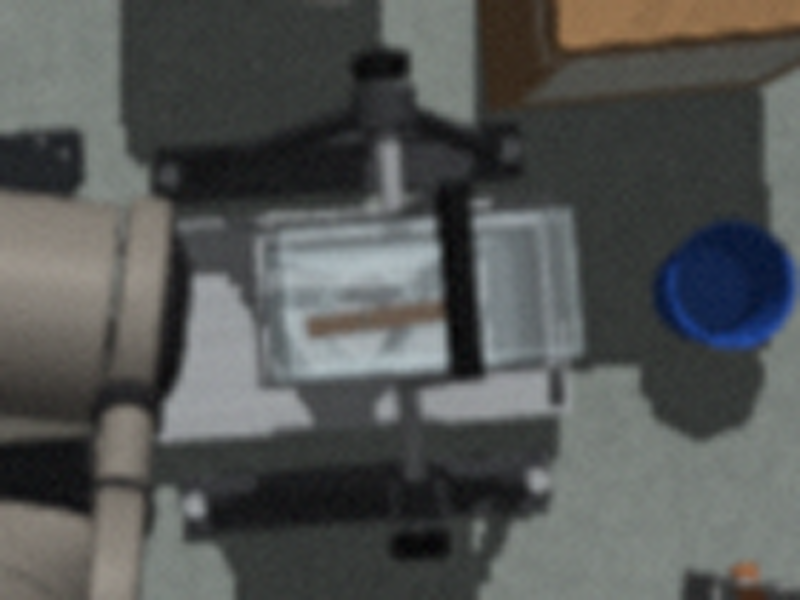

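The pan is in the lane, with its right near rim corner at about (565,410).

```bash
python3 - <<'E'
from h import *
c=robot.read_camera('top')
R=np.array([[np.cos(.075),np.sin(.075)],[-np.sin(.075),np.cos(.075)]])
for u,v in((565,410),(165,222),(160,443)): print(R@(ray(c,270+u/5.714,145+v/5.714,.032)[:2]-[.5575,-.1565]))
print(robot.observe()['tool_pos'], R@(np.array(robot.observe()['tool_pos'][:2])-[.5575,-.1565]))
E
```

```text
[-0.05073633 -0.09995988]
[0.06036847 0.09347722]
[-0.05166204  0.10496316]
[0.54845124 0.01261147 0.01391639] [0.00364815 0.16931408]
```

>>> apply_moves(motion="0 -0.6 0 0 0 0 0;0 0 0 0 0 0 0;60 0 0 0 0 0 0;60 0 0 0 0 0 0;60 0 0 0 0 0 0;60 0 0 -3 0 0 0;60 0 0 -6 0 0 0;60 0 0 -6 0 0 0;60 0 0 -6 0 0 0;60 0 0 -6 0 0 0;60 0 0 -6 0 0 0;60 0 0 -3 0 0 0.05;60 0 0 0 0 0 0.17;60 0 0 0 0 0 0.17;60 0 0 0 0 0 0.17;60 0 0 0 0 0 0.17;60 0 0 0 0 0 0.17;60 0 0 0 0 0 0.17;60 0 0 0 0 0 0.17;60 0 0 0 0 0 0.17")

```text
time: 11.02
tool_pos: [0.548, 0.007, 0.3734]
tool_rot: [-3.141, 0.001, 0.23]
contact_force: [0.2, -0.2, 0.4]
opening: 0.0549
grip_force: 0.0
```

>>> apply_moves(motion="60 0 0 0 0 0 0.155;60 0 3 0 0 0 0;60 0 4.5 0 0 0 0;60 -0.25 4.5 0 0 0 0;60 0 4.7 0 0 0 0;60 0 0 0 0 0 0;60 0 0 2 0 0 0;60 0 0 3 0 0 0;60 0 0 2.1 0 0 0;60 0 0 0 0 0 0;0 0 0 0 0 0 0;0 0 0 0 0 0 0;0 0 0 0 0 0 0;0 0 0 0 0 0 0;0 0 0 0 0 0 0", force=4)

```text
time: 12.9
tool_pos: [0.5593, -0.1599, 0.3029]
tool_rot: [3.141, -0.0, 0.081]
contact_force: [0.3, -0.2, 1.1]
opening: 0.0137
grip_force: 4.0
```

```bash
python3 - <<'E'
from h import *
c=robot.read_camera('scene'); im=cv2.cvtColor(c['img'],cv2.COLOR_RGB2BGR)
cv2.imwrite('pics/bar.png',cv2.resize(im[130:280,150:350],(800,600),interpolation=cv2.INTER_CUBIC))
E
```

```text
(no output)
```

View pics/bar.png

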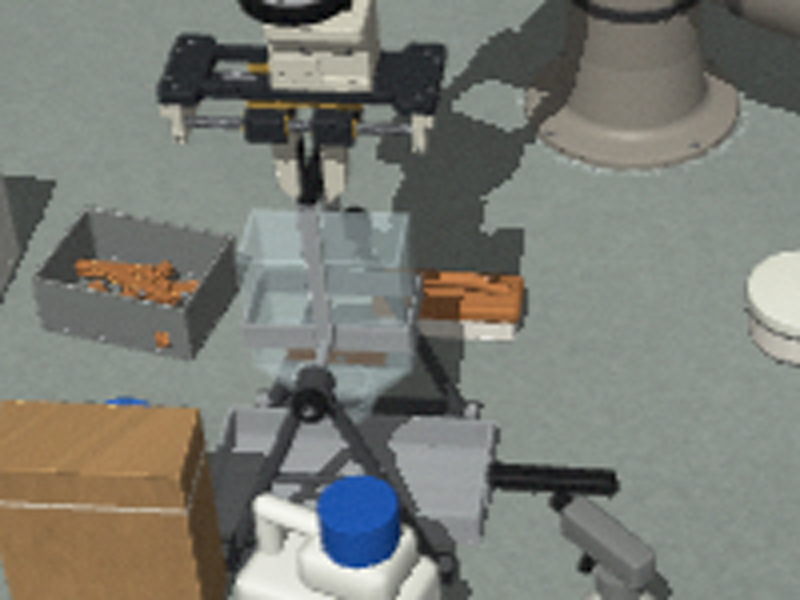

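The bar is held between the fingers at (315,180), the bottle is straight, the peg is still inside at (335,355), and the pan lies under the mouth. First tilt, to +1.05 rad.

>>> apply_moves(motion="16 0 1.66 0.16 0 0 0;16 0 1.62 0.37 0 0 0;16 0 1.56 0.58 0 0 0;16 0 1.47 0.78 0 0 0;16 0 1.36 0.96 0 0 0;16 0 1.22 1.13 0 0 0;16 0 1.07 1.27 0 0 0;16 0 0.77 1.18 0 0 0;16 0 0 0 0 0 0;16 0 0 0 0 0 0;16 0 0 0 0 0 0", force=10)

```text
time: 14.32
tool_pos: [0.568, -0.2668, 0.239]
tool_rot: [3.14, -0.001, 0.081]
contact_force: [-0.3, -1.7, 0.0]
opening: 0.0148
grip_force: 1.1
```

```bash
python3 - <<'E'
from h import *
s=robot.observe(); print(s['opening'],s['contact_force'])
R=np.array([[np.cos(.075),np.sin(.075)],[-np.sin(.075),np.cos(.075)]])
p=np.array(s['tool_pos']);q=R@(p[:2]-[.5575,-.1565]); print(q,p[2],np.hypot(q[1],p[2]+.016-.19),np.arctan2(-q[1],p[2]+.016-.19))
c=robot.read_camera('scene'); im=cv2.cvtColor(c['img'],cv2.COLOR_RGB2BGR)
cv2.imwrite('pics/t1.png',cv2.resize(im[130:280,150:350],(800,600),interpolation=cv2.INTER_CUBIC))
E
```

```text
0.014823777778403035 [-0.2704758  -1.66278616  0.00779362]
[ 0.00221453 -0.11079471] 0.23902271544430104 0.1284656429493519 1.0400829967334078
```

View pics/t1.png

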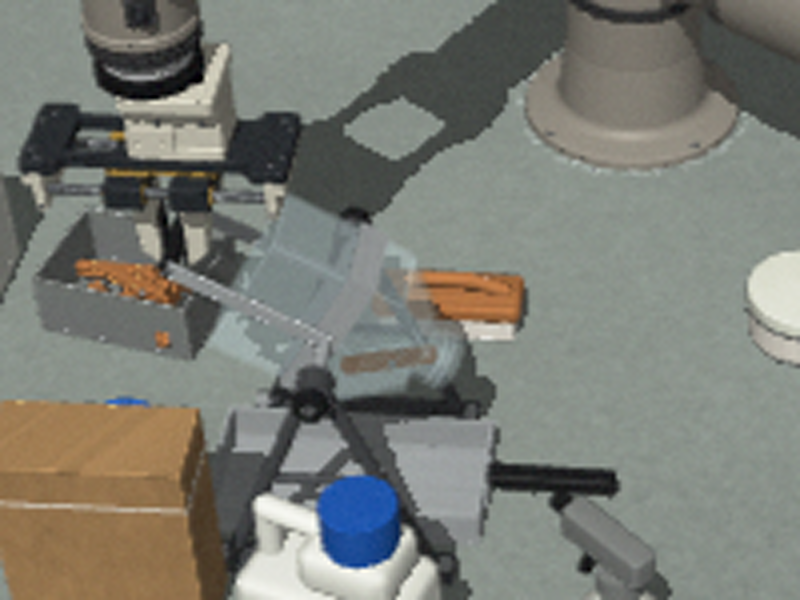

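The bottle is at about 1.04 rad, the TCP radius from the pivot is 128 mm as expected, and the peg is still inside at (390,357). Now a slow swing to the other side.

>>> apply_moves(motion="16 0 -1.16 -1.69 0 0 0;16 0 -1.41 -1.48 0 0 0;16 0 -1.63 -1.24 0 0 0;16 0 -1.81 -0.96 0 0 0;16 0 -1.94 -0.66 0 0 0;16 0 -2.02 -0.35 0 0 0;16 0 -2.05 -0.02 0 0 0;16 0 -2.02 0.31 0 0 0;16 0 -1.95 0.63 0 0 0;16 0 -1.82 0.93 0 0 0;16 0 -1.65 1.21 0 0 0;16 0 -1.44 1.45 0 0 0;16 0 -1.19 1.66 0 0 0;16 0 0 0 0 0 0;16 0 0 0 0 0 0;16 0 0 0 0 0 0;16 0 0 0 0 0 0")

```text
time: 16.5
tool_pos: [0.5498, -0.0461, 0.2409]
tool_rot: [-3.14, -0.0, 0.081]
contact_force: [-3.4, 3.3, 1.2]
opening: 0.0148
grip_force: 2.4
```

```bash
cat > chk.py <<'E'
import sys
from h import *
s=robot.observe()
R=np.array([[np.cos(.075),np.sin(.075)],[-np.sin(.075),np.cos(.075)]])
p=np.array(s['tool_pos']);q=R@(p[:2]-[.5575,-.1565]); print(q,p[2],np.hypot(q[1],p[2]+.016-.19),np.arctan2(-q[1],p[2]+.016-.19))
for n in('top','scene'):
    c=robot.read_camera(n); save(c,sys.argv[1]+n+'.png')
    print(n,[(np.round(d['centre'],3),round(d['score'],2)) for d in robot.search_frame('peg_mid',c)[:4]])
    hs=cv2.cvtColor(c['img'],cv2.COLOR_RGB2HSV); m=cv2.inRange(hs,(3,70,50),(22,255,255))
    k,l,st,ce=cv2.connectedComponentsWithStats(m)
    for i in range(1,k):
        w=ray(c,*ce[i],.01)
        if st[i,4]>12 and abs(w[0]-.57)<.2 and abs(w[1]+.15)<.2: print(st[i],ce[i].round(1),w.round(3), R@(w[:2]-[.5575,-.1565]))
E
python3 chk.py a
```

```text
[0.00061051 0.1106416 ] 0.2409068458089099 0.12929844768074703 -1.0269157112958351
top []
[ 354  120   72   44 2036] [389.6 139.2] [ 0.744 -0.328  0.01 ] [ 0.17334549 -0.18542753]
scene [(array([ 0.537, -0.088,  0.009]), 0.48)]
[ 144  230   63   62 3188] [175.9 260.3] [ 0.637 -0.337  0.01 ] [ 0.06615086 -0.18578153]
[247 244  24   7 105] [258.7 247. ] [ 0.54  -0.089  0.01 ] [-0.0121336   0.06886256]
```

```bash
python3 -c "
import cv2
a=cv2.imread('pics/ascene.png');cv2.imwrite('pics/c1.png',cv2.resize(a[130:280,150:350],(800,600),interpolation=cv2.INTER_CUBIC))"
```

```text
(no output)
```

View pics/c1.png

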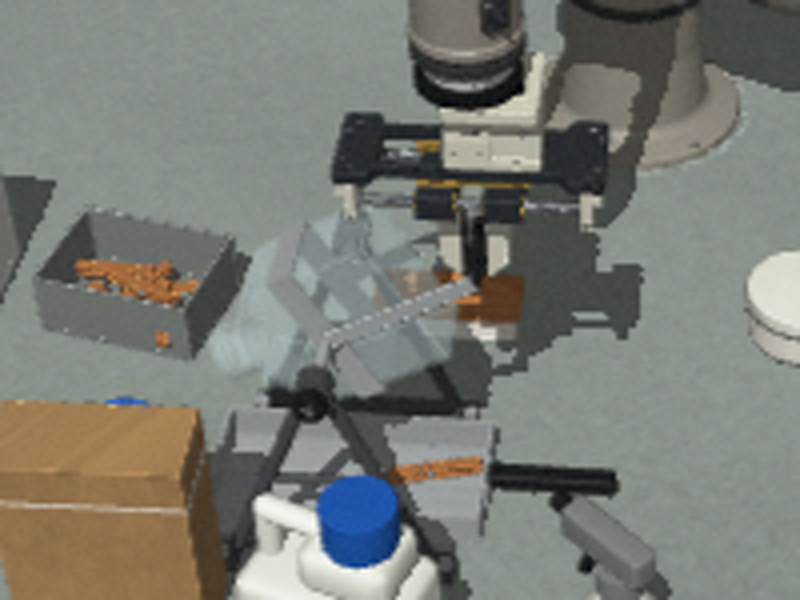

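The peg is in the pan at (440,468). Bringing the bottle back to straight, then releasing the bar and rising.

>>> apply_moves(motion="16 0 1.19 -1.66 0 0 0;16 0 1.44 -1.45 0 0 0;16 0 1.65 -1.21 0 0 0;16 0 1.82 -0.93 0 0 0;16 0 1.95 -0.63 0 0 0;16 0 2.02 -0.31 0 0 0;16 0 0.9 -0.03 0 0 0;16 0 0 0 0 0 0;16 0 0 0 0 0 0;60 0 0 0 0 0 0;60 0 0 0 0 0 0;60 0 0 0 0 0 0;60 0 0 0 0 0 0;60 0 0 -3 0 0 0;60 0 0 -4 0 0 0;60 0 0 -3 0 0 0;60 0 -5 0 0 0 0;60 0 -6 0 0 0 0;60 0 -6 0 0 0 0;60 0 -6 0 0 0 0")

```text
time: 19.2
tool_pos: [0.5399, 0.0752, 0.4029]
tool_rot: [-3.141, -0.001, 0.08]
contact_force: [0.1, 0.5, 0.2]
opening: 0.055
grip_force: 0.0
```

```bash
python3 chk.py b; python3 - <<'E'
import cv2,numpy as np
a=cv2.imread('pics/bscene.png')[130:280,150:350];b=cv2.imread('pics/btop.png')[145:245,270:403]
cv2.imwrite('pics/c2.png',np.hstack([cv2.resize(a,(400,300)),cv2.resize(b,(400,300))]))
E
```

```text
[-2.19789566e-04  2.32367000e-01] 0.4028741954236297 0.32615612849061143 -0.7929706398611259
top [(array([ 0.554, -0.155,  0.263]), 0.58), (array([ 0.537, -0.081,  0.015]), 0.51)]
[ 354  120   72   44 2041] [389.5 139.3] [ 0.744 -0.328  0.01 ] [ 0.17323969 -0.18506276]
[297 206  19   9  72] [305.6 209.6] [ 0.536 -0.079  0.01 ] [-0.01517052  0.07884606]
scene [(array([ 0.537, -0.093,  0.011]), 0.41)]
[ 144  230   63   62 3185] [175.9 260.3] [ 0.637 -0.337  0.01 ] [ 0.06609761 -0.18585274]
[247 244  24   7 103] [258.6 247. ] [ 0.54  -0.089  0.01 ] [-0.01206425  0.06856663]
```

View pics/c2.png

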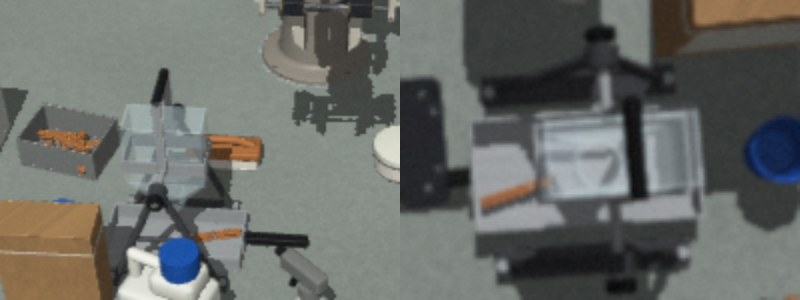

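The peg lies in the pan at (515,195), the bottle hangs straight, the pan is centred and the arm is clear.

```bash
python3 -c "
from cell import robot
print(robot.hand_in())"
```

```text
the job is handed in; nothing more can be done
None
```

The job is handed in (no verdict was returned): the last pictures show the peg in the pan, the pan centred under the bottle, the bottle hanging straight and the arm clear, about 19 s into the 69 s allowed.

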